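# Load a shaft on the inspection stage and crank it under the lens

### The job

Take the steel shaft from the wooden cradle, press it down into both spring clips of the inspection stage's carriage, centred end to end, then turn the handwheel clockwise until the dark fin on the carriage's far edge lines up with the dark pointer on the lens stand. Finally throw the lock lever at the other end of the stage fully over, away from the robot, let go, and leave the carton, jar and screwdriver where they are.

Things in the scene. Friction and masses are not known exactly. Their poses are not given: they have to be found in the camera images.
- shaft: Tubular steel shaft, 0.3 kg, 150 mm long: a 24 mm diameter body 130 mm long with a 14 mm diameter, 10 mm long stub at each end (both ends alike). Origin at its middle on the axis; x runs along the shaft (it may have rolled about x). It starts lying level in the wooden cradle, axis 45 mm above the table.
- cradle: Fixed light wooden cradle, origin at the centre of its underside, 130 mm along its x (the shaft's direction), 60 mm wide. Two V-blocks, 14 mm wide, 47 mm across, 46 mm high, stand 50 mm either side of the middle; between them there is only its 8 mm base plate, 25 mm below the shaft, so fingers have room about the shaft's middle.
- stage: Grey fixed stage on the table, 100 mm wide along x, 515 mm long along y (from -290 to +225 mm of its origin; origin on the table under the slide's middle line). Base 30 mm high, rails to 50 mm. Handwheel at the +y end, carriage between, lock lever at the -y (loading) end; the carriage travels along y.
- clip_mid (a point): Point on the carriage, on the axis of a fully seated shaft (102 mm above the table), midway between two spring clips 45 mm to either side along y. y is the shaft's direction and the carriage's travel, towards the wheel; z up. Seated, the shaft rests on black blocks 12 mm below the axis. The carriage plate, 90 x 110 mm, has its top 36 mm below it: fingers have room between the clips.
- clip_lips (a point): Point 8 mm above clip_mid, midway between the lips of the clips. Each clip is 12 mm wide along y and open at the top: two sprung steel arms whose lips leave a 20 mm gap here, flared up to 8 mm higher. The 24 mm shaft must be pressed straight down through the gap (about 15 N for both clips); the arms spring apart and close over it.
- carriage_mark (a point): Outer end of the dark fin (5 mm wide) on the far (+x) edge of the carriage plate, 58 mm beyond and 45 mm nearer the loading end than clip_mid. Axes as clip_mid.
- head_mark (a point): Tip of the dark pointer (5 mm wide) on the lens stand. y is the direction of carriage travel: the fin is in line when carriage_mark is at the same y. The lens barrel (40 mm diameter, 165 to 262 mm above the table) hangs over the slide 45 mm nearer the wheel and 63 mm nearer the robot than the tip; the stand's post behind the slide is 290 mm high.
- wheel (a joint): Handwheel angle in rad, growing as it is turned clockwise seen from above; a rack and pinion moves the carriage 36 mm towards the wheel per rad (about 2.9 to 4.7 rad are needed). Stops at -0.3 and 5.6 rad. It resists with 0.15 N m of friction and stays where it is left.
- wheel_grip (a point): Point on the black handwheel's upright axis, 129 mm above the table, inside the grip bar that stands across the wheel: 76 mm long along this frame's x (turning with the wheel), 16 mm thick along y, top 16 mm above this point. The rim (120 mm diameter) has its top 31 mm below this point. The bar can be pinched from above over the hub, twisted, let go and taken again.
- lock (a joint): Lock lever angle in rad: about 0 leaning towards the robot (open), 1.0 at its stop leaning away from it (locked). It turns with 0.06 N m of friction and stays where it is left.
- lock_tip (a point): Centre of the black ball (26 mm diameter) at the end of the lock lever, at the loading end of the stage. The lever is 80 mm long from its pivot, which lies 52 mm above the table, and swings in the stage's x-z plane; the ball starts about 38 mm nearer the robot than the pivot, passes 132 mm above the table and ends 38 mm beyond it.
- carton: White carton, 120 x 120 x 140 mm, loose bystander. Origin at the centre of its underside.
- jar: Amber glass jar with black lid, 64 mm diameter, 90 mm high, loose bystander. Origin at the centre of its underside.
- screwdriver: Black-handled screwdriver, 190 mm long, lying on the table, loose bystander. Origin under its middle; x runs along it, blade towards +x.
Not all that is in view belongs to the job. What is shaped like the shaft but yellow is not meant.

How it is judged:
On the way, in this order (a step that is already met when the one before it is completed fails the run):
1. the shaft is seated in both clips (x of shaft in the frame of clip_mid between -0.004 and 0.004 m and z of shaft in the frame of clip_mid between -0.004 and 0.004 m and y of shaft in the frame of clip_mid between -0.012 and 0.012 m and angle between the x axis of shaft and the y axis of clip_mid, either way round below 0.06 rad), for 0.2 s.
2. with the shaft in the clips, the carriage's fin is cranked in line with the pointer (all of step 1 and y of carriage_mark in the frame of head_mark between -0.004 and 0.004 m), for 0.2 s.
3. the lock lever is thrown fully over (value of joint lock above 0.85 rad), for 0.2 s.
At the end, for the whole second after the job is handed in: The shaft lies at rest in both clips (axis within 4 mm of the seated height and sideways, centred within 12 mm lengthways, parallel within 0.06 rad), the fin is within 4 mm of the pointer along the travel with the wheel at rest, and the lock lever stands beyond 0.85 rad (all of step 2 and linear speed of shaft below 0.02 m/s and velocity of joint wheel between -0.05 and 0.05 rad/s and value of joint lock above 0.85 rad); the robot touches nothing.
It fails at once if a bystander (carton, jar or screwdriver) is moved more than 30 mm (distance of any of carton, jar, screwdriver from where it was at the start of the episode above 0.03 m).
It also fails if it takes over 72 s, if anything falls off the work surface, if the arm or the gripper's body presses on something with over 40 N, if the wrist force passes 120 N, or if a joint passes its speed limit or range.

### The arm

A 6-joint arm with a two-finger parallel gripper is mounted at the origin on the work surface. World frame = base frame: x ahead of the robot, y to its left, z up, the work surface at z = 0. Lengths are in m, angles in rad, forces in N, time in s.
With the tool pointing down it reaches from about 0.375 to 0.925 m from the base axis. Payload 5.7 kg.
Tool frame: the origin (TCP) lies midway between the tips of the shut fingers; the grasp point (between the pads) lies 19 mm behind it; z points along the fingers, x is the direction in which the jaws open and shut, and the axes are right-handed (so a half turn about z gives the same grasp; the last joint's range is limited). The gripper opens to 88 mm and grips with 3 to 60 N. Pads are 20 mm wide; open, the fingers measure 115 mm over their backs; the gripper's body (75 mm by 178 mm) begins 61 mm behind the grasp point.
Start: joints at [1.036, 0.359, 1.51, -0, 1.272, -0.115], TCP at [0.245, 0.548, 0.185] pointing down, gripper open.
Joint ranges: [-2.97, 2.97], [-1.01, 2.36], [0.21, 2.38], [-0.96, 4.11], [0.2, 2.71], [-2.98, 2.98]. Speed limits (rad/s): [2.39, 2.39, 3.14, 3.14, 3.14, 3.14].

### API

Orientations are given as a unit quaternion [x, y, z, w].
In Python, from bench import move_ptp, servo_line, goto_joints, move_gripper, sleep, inverse_kinematics, capture, PlanningError, close_job, spot_in, silhouettes, current_clock, current_joint_pos, current_qvel, current_joint_torque, current_position, current_orientation, current_force, current_torque, current_finger_gap gives the robot as it stands. Calls block until the motion is done:
- move_ptp(position, orientation): joint-space move of the TCP to a pose.
- servo_line(position, orientation=None, rate=0.15, contact_N=None): straight line of the TCP; orientation=None keeps the orientation; rate is the mean speed in m/s. With contact_N (N) it stops when the force on the tool has changed by that much, and returns True; else False.
- goto_joints(angles): joint-space move.
- move_gripper(opening): finger opening in m; the grip force is fixed at half the most; returns when the fingers have stopped.
- sleep(seconds).
- inverse_kinematics(position, orientation): joint angles nearest the present ones, or None.
- capture(name): name is "side" or "top" or "wrist"; returns a dict with "image" (420x560x3 uint8, blue, green, red), "range_z" (420x560 float32, m along the optical axis (not along the pixel's ray), 0 where there is no reading), "intrinsics" (3x3 intrinsics, pixels), "R" (3x3) and "t" (3): a world point X has camera coordinates R X + t. Camera axes: x right, y down, z forward; pixel columns grow to the right and rows downward; lengths in m; the calibration is good to about 2 mm. A picture is of the moment at which its call begins.
A pose or a line that the arm cannot do raises PlanningError and nothing moves.
- close_job(): hands the job in, once; it reports no verdict.
Trained networks look in the newest picture that a camera, given by its name, has taken for a name from the list of things; names that differ only in an ending like _2 or _b are one class to them, and where a whole thing is asked for, a point or a joint stands for the part that bears it (a point fixed in the world has none). Each returns a list of dicts, best first, with "conf" (0 to 1); they miss things now and then, are a little off and sometimes report something else, mostly with a low value. They report only what shows in the picture. A call takes as long as a camera call. They do not tell look-alikes from the thing itself.
- spot_in(camera, query): "xy" ([column, row] in pixels, amid what is visible of it).
- silhouettes(camera, query): "region" (420x560 bool, what is visible of it) and "xy" ([column, row] in pixels, amid what is visible of it).
Readings, each from a call of its own:
- current_clock(): time.
- current_joint_pos(): joint angles.
- current_qvel(): joint speeds.
- current_joint_torque(): joint torques, N m.
- current_position(): TCP position.
- current_orientation(): TCP orientation.
- current_force(): force on the tool from outside, world axes, zero at the start.
- current_torque(): the same for the moment, N m.
- current_finger_gap(): finger opening in m.
Only numpy, scipy, OpenCV 4.12 (cv2) and the standard library are available. Lean on these libraries where they do the work, as an engineer would, in place of code of your own. Each camera call takes 0.05 s, during which the arm holds its last target.

## Working session

There is one attempt and no reset: what is moved stays moved. The work goes in short steps, each a Python script; the robot and the scene stay as the last script left them, time stands still between calls to the robot, and variables do not carry over. Pictures are saved under pics/ and viewed, and the job is handed in when it is done.

```bash
mkdir -p pics; ls; python3 - <<'E'
from bench import *
import cv2,pickle
d={}
for n in ["side","top","wrist"]:
    c=capture(n); cv2.imwrite(f"pics/{n}0.png",c["image"]); d[n]=c
    c["spots"]={}
    for q in ["shaft","cradle","stage","clip_mid","carriage_mark","head_mark","wheel_grip","lock_tip","carton","jar","screwdriver"]:
        try: r=spot_in(n,q)
        except Exception as e: r=str(e)
        c["spots"][q]=r; print(n,q,[(round(a["conf"],2),[int(v) for v in a["xy"]]) for a in r] if not isinstance(r,str) else r)
pickle.dump(d,open("d0.pkl","wb"))
print(current_clock(),current_position(),current_orientation())
for n in d: print(n,d[n]["intrinsics"],d[n]["R"],d[n]["t"])
E
```

```text
pics
side shaft [(0.97, [326, 354]), (0.62, [208, 300]), (0.54, [245, 247]), (0.53, [374, 257])]
side cradle [(0.93, [250, 254]), (0.68, [318, 274])]
side stage [(0.78, [295, 236])]
side clip_mid [(0.57, [309, 245])]
side carriage_mark [(0.71, [317, 270]), (0.61, [307, 245])]
side head_mark [(0.77, [315, 183]), (0.65, [319, 274])]
side wheel_grip [(0.92, [268, 166])]
side lock_tip [(0.57, [306, 246])]
side carton [(0.87, [241, 123])]
side jar [(0.98, [257, 361])]
side screwdriver [(0.71, [209, 186])]
top shaft [(0.87, [419, 207]), (0.62, [307, 250]), (0.57, [342, 131]), (0.53, [351, 290])]
top cradle [(0.87, [307, 242])]
top stage [(0.92, [292, 199])]
top clip_mid [(0.6, [324, 190])]
top carriage_mark [(0.74, [328, 193])]
top head_mark [(0.77, [278, 168]), (0.47, [418, 262])]
top wheel_grip [(0.78, [223, 207])]
top lock_tip [(0.58, [373, 194]), (0.18, [129, 212])]
top carton [(0.57, [131, 212])]
top jar [(0.92, [421, 264])]
top screwdriver [(0.79, [208, 271])]
wrist shaft []
wrist cradle []
wrist stage []
wrist clip_mid []
wrist carriage_mark []
wrist head_mark []
wrist wheel_grip []
[... 444 characters left out ...]
 -0.62101307]
 [ 0.14633459  0.60376157 -0.78361863]] [-0.53162414  0.19307811  1.27787068]
top [[439.94863816   0.         277.88148723]
 [  0.         439.94863816 213.4032715 ]
 [  0.           0.           1.        ]] [[-0.00645698 -0.99983542 -0.01695424]
 [-0.99828784  0.00743081 -0.05801873]
 [ 0.05813516  0.01655059 -0.99817152]] [0.05305526 0.54275835 1.37007087]
wrist [[319.38986305   0.         274.31755765]
 [  0.         319.38986305 211.98712647]
 [  0.           0.           1.        ]] [[ 4.08520922e-01  9.12748955e-01 -4.46435625e-05]
 [ 8.82063975e-01 -3.94774606e-01  2.57130618e-01]
 [ 2.34678079e-01 -1.05082616e-01 -9.66376657e-01]] [-0.59900199 -0.03011923  0.39070144]
```

View pics/top0.png

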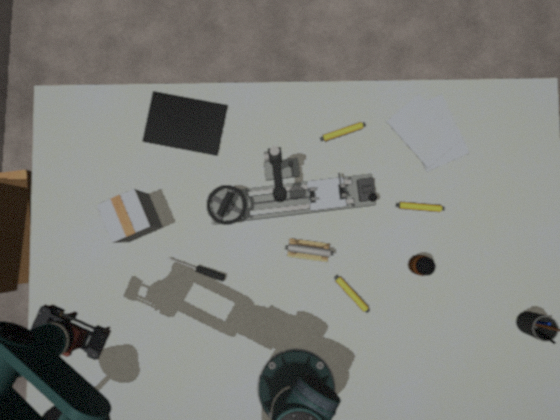

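View pics/side0.png

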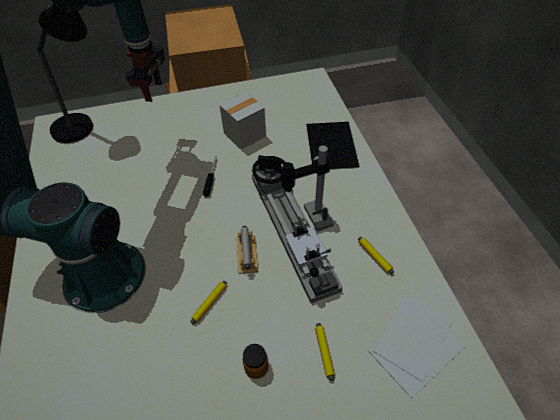

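The top view shows the steel shaft in its cradle at about (309,250). The wheel is at (227,205), the carriage at (325,192), the lock lever at about (370,195), the pointer post at (278,155), and the yellow decoys elsewhere.

```bash
cat > h.py <<'E'
from bench import *
import numpy as np, cv2, pickle
def back(c,u,v,z=None,depth=None):
    K,R,t=c["intrinsics"],c["R"],c["t"]
    r=R.T@np.linalg.solve(K,[u,v,1.]); o=-R.T@t
    if z is not None: return o+r*(z-o[2])/r[2]
    if depth is None:
        p=c["range_z"][int(v)-1:int(v)+2,int(u)-1:int(u)+2]; depth=np.median(p[p>0])
    return o+r*depth
def proj(c,X):
    p=c["R"]@np.asarray(X,float)+c["t"]; p=c["intrinsics"]@p; return p[:2]/p[2]
def cloud(c):
    v,u=np.mgrid[0:420,0:560]; d=c["range_z"].astype(float)
    P=np.stack([u,v,np.ones_like(u)],-1)@np.linalg.inv(c["intrinsics"]).T*d[...,None]
    return (P-c["t"])@c["R"]
E
python3 - <<'E'
from h import *
d=pickle.load(open("d0.pkl","rb"))
c=d["top"]; im=c["image"]
cv2.imwrite("pics/topcrop.png",cv2.resize(im[140:270,195:395],None,fx=4,fy=4,interpolation=cv2.INTER_CUBIC))
s=d["side"]["image"]; cv2.imwrite("pics/sidecrop.png",cv2.resize(s[130:310,220:400],None,fx=3.3,fy=3.3,interpolation=cv2.INTER_CUBIC))
C=cloud(c)
for (u,v) in [(307,250),(290,249),(330,251),(324,190),(223,205),(370,195),(373,196),(278,150),(275,165),(421,264),(131,212)]: print(u,v,C[v,u].round(3))
np.set_printoptions(linewidth=250)
h=(C[...,2]*1000); h[c["range_z"]==0]=-99
print("shaft");print(h[236:264:2,280:340:3].astype(int))
print("stage");print(h[172:220:2,205:392:4].astype(int))
E
```

```text
307 250 [ 0.428 -0.039  0.051]
290 249 [0.432 0.012 0.056]
330 251 [ 0.425 -0.11   0.051]
324 190 [ 0.61  -0.092  0.067]
223 205 [0.561 0.204 0.145]
370 195 [ 0.587 -0.218  0.134]
373 196 [ 0.583 -0.225  0.144]
278 150 [0.689 0.043 0.289]
275 165 [0.661 0.053 0.228]
421 264 [ 0.386 -0.373  0.09 ]
131 212 [0.543 0.472 0.137]
shaft
[[ 0  0  1 -2  1 -2 -1  3  0 -1  2 -1 -4  0 -2  2  0 -1  4 -2]
 [-2  0  0  4  8  0 -2  3 -2  0 -2  3  2 -3 -4  9  0  0 -6  2]
 [ 0  1 -1 11  3  9 10  5  7  7  0  0 -1  0  0 -2 -3 -2  1  0]
 [-3  4  0  4 43 49  6 11  6  6  9 10  7  4  8 -4  2  1  0 -1]
 [ 0  3  0 56 48  7  8  4  5  6 11 12  1  0  5  3  7  3  0  2]
 [-2  1 55 53 54 46 50 48 52 49  6  8  9  9  9 46  7 -2  4  0]
 [ 1  0 53 57 54 58 53 53 54 58 54 54 51 51 41 40 15  6 -2  0]
 [-3  0  4 54 51 60 61 60 53 51 53 61 52 52 53 52 60  0 -2  0]
 [ 3  1  0 10 38 47 49 55 49 51 53 55 53 56 58 53 58 50 -2  3]
 [ 2 -1 -1  6 35  8  5  6  6  7 42 53 52 55 57 52 54 45 -2 -3]
 [ 5  7 -2  8  6  6  6  3  5  9  6  5  8  5 45 50 46  1  7 -1]
 [ 0 -1  0  4  5  0 -1 10 11  8  6  4 11  2 42 41  0  5  0 -3]
 [ 2  0  0 -2 -1  6  0 -4 -3  0  0  7  6  8  6  4 -2  2  1  1]
 [-2  1  0 -3  1  1  1 -6  1 -4 -1  0  0 -4  0  1 -6 -2  0 -1]]
stage
[[  5   2  -1 ...  -1  -1  -3]
 [  4   1   0 ...  -4   2   0]
 [ -3   0   0 ...   4  -1   1]
 ...
 [  2  98  77 ...   5  -2   2]
 [ -2   0  96 ...   0   2   1]
 [  1   1 100 ...   5   3  -1]]
```

View pics/topcrop.png

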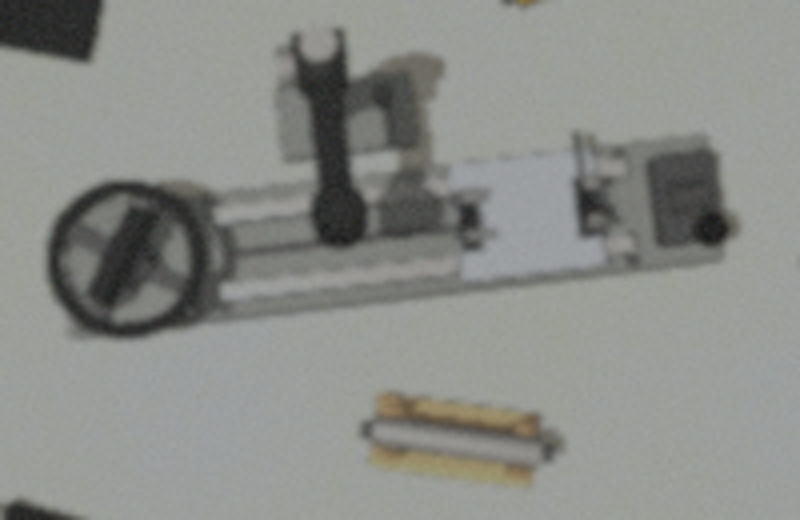

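View pics/sidecrop.png

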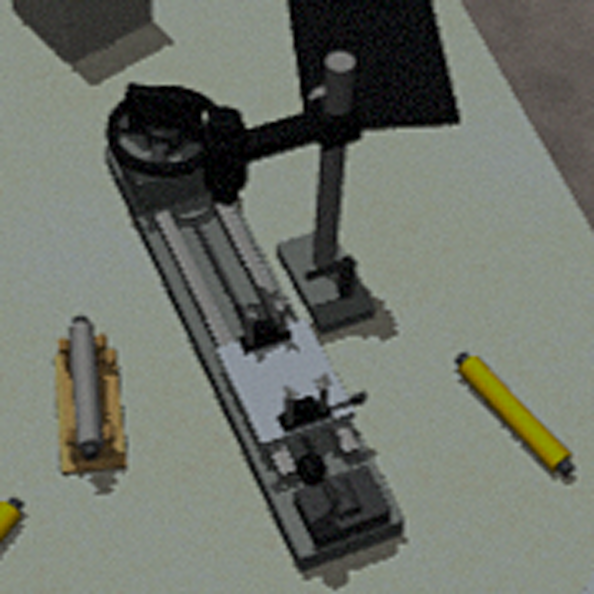

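The crop confirms the layout. The wheel bar lies diagonally, the fin is at the loading-end side of the carriage plate, and the ball is near (373,196). Next I'll take wrist views over the cradle and the carriage.

```bash
python3 - <<'E'
from h import *
from scipy.spatial.transform import Rotation as Ro
d=pickle.load(open("d0.pkl","rb"))
c=d["wrist"]; o=-c["R"].T@c["t"]; q=current_orientation(); p=current_position(); T=Ro.from_quat(q).as_matrix()
print("cam in tool",T.T@(o-p)); print("R cam->tool",(T.T@c["R"].T).round(3)); print(T.round(3))
# candidate look poses: jaw yaw a: tool x = (cos a, sin a,0), z down
def Q(a): 
    x=np.array([np.cos(a),np.sin(a),0]);z=np.array([0,0,-1.]);return Ro.from_matrix(np.stack([x,np.cross(z,x),z],1)).as_quat()
for a in (0,np.pi):
  for P in ([.43,-.04,.25],[.61,-.1,.3],[.56,.2,.3],[.59,-.22,.3]): print(a,P,inverse_kinematics(np.array(P),Q(a)))
E
```

```text
cam in tool [-0.00089693 -0.07073543 -0.20005214]
R cam->tool [[ 1.    -0.001 -0.   ]
 [ 0.001  0.966  0.257]
 [-0.    -0.257  0.966]]
[[ 0.408  0.913 -0.   ]
 [ 0.913 -0.408 -0.   ]
 [-0.    -0.    -1.   ]]
0 [0.43, -0.04, 0.25] [-2.52984789e-01  4.86866789e-02  1.75219902e+00 -4.44089210e-16
  1.34070695e+00 -2.52984789e-01]
0 [0.61, -0.1, 0.3] [-2.74184206e-01  3.08726027e-01  1.30327033e+00 -4.44089210e-16
  1.52959629e+00 -2.74184206e-01]
0 [0.56, 0.2, 0.3] [ 2.26895211e-01  2.71767289e-01  1.35534403e+00 -4.44089210e-16
  1.51448134e+00  2.26895211e-01]
0 [0.59, -0.22, 0.3] [-4.66551696e-01  3.26938164e-01  1.27695350e+00 -4.44089210e-16
  1.53770099e+00 -4.66551696e-01]
3.141592653589793 [0.43, -0.04, 0.25] [-2.52984789e-01  4.86866789e-02  1.75219902e+00 -4.44089210e-16
  1.34070695e+00  2.88860786e+00]
3.141592653589793 [0.61, -0.1, 0.3] [-2.74184206e-01  3.08726027e-01  1.30327033e+00 -4.44089210e-16
  1.52959629e+00  2.86740845e+00]
3.141592653589793 [0.56, 0.2, 0.3] [ 2.26895211e-01  2.71767289e-01  1.35534403e+00 -4.44089210e-16
  1.51448134e+00 -2.91469744e+00]
3.141592653589793 [0.59, -0.22, 0.3] [-4.66551696e-01  3.26938164e-01  1.27695350e+00 -4.44089210e-16
  1.53770099e+00  2.67504096e+00]
```

```bash
cat >> h.py <<'E'
from scipy.spatial.transform import Rotation as Ro
def Q(a): 
    x=np.array([np.cos(a),np.sin(a),0]);z=np.array([0,0,-1.]);return Ro.from_matrix(np.stack([x,np.cross(z,x),z],1)).as_quat()
E
python3 - <<'E'
from h import *
d={}
for k,P in (("w1",[.46,-.02,.2]),("w2",[.60,-.10,.26]),("w3",[.57,.22,.30])):
    move_ptp(np.array(P),Q(0)); c=capture("wrist"); d[k]=c
    cv2.imwrite(f"pics/{k}.png",c["image"]); c["sil"]={}
    for q in {"w1":["shaft"],"w2":["clip_mid","carriage_mark","head_mark","lock_tip"],"w3":["wheel_grip","carriage_mark","head_mark"]}[k]:
        r=silhouettes("wrist",q); c["sil"][q]=r; print(k,q,[(round(a["conf"],2),[int(v) for v in a["xy"]],int(a["region"].sum())) for a in r])
pickle.dump(d,open("d1.pkl","wb")); print(current_clock())
E
```

```text
w1 shaft [(0.91, [524, 255], 784), (0.88, [249, 208], 2605)]
w2 clip_mid [(0.9, [278, 182], 6575)]
w2 carriage_mark [(0.62, [277, 180], 6539)]
w2 head_mark [(0.74, [335, 28], 12613)]
w2 lock_tip [(0.56, [265, 291], 461), (0.48, [276, 161], 18696)]
w3 wheel_grip [(0.94, [271, 197], 4636)]
w3 carriage_mark [(0.7, [268, 345], 427)]
w3 head_mark [(0.9, [339, 357], 6138)]
6.4833
```

View pics/w1.png

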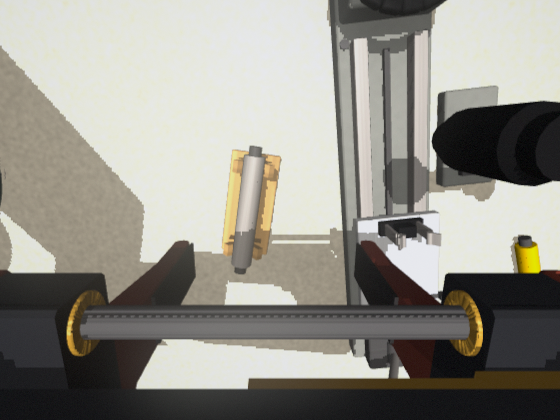

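View pics/w2.png

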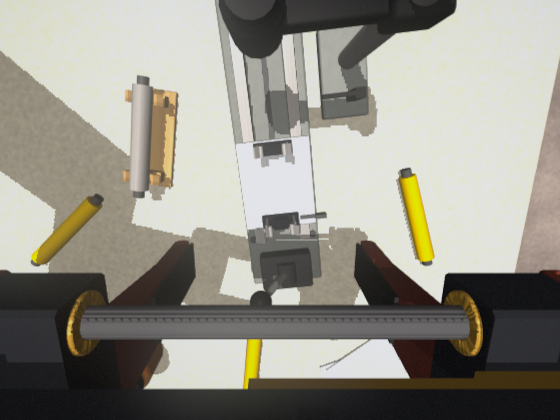

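View pics/w3.png

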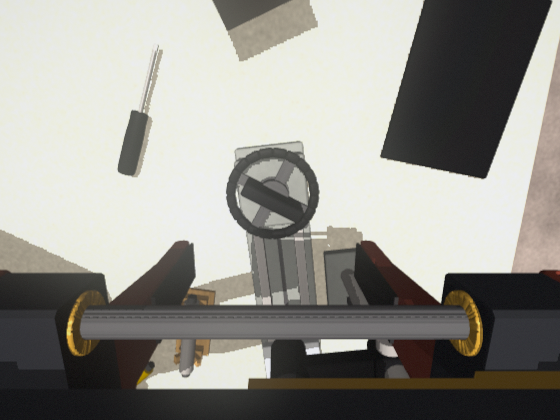

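In w1 the steel shaft runs from (256,147) to (239,273). In w2 the carriage clips are at (272,149) and (281,220), the fin end is near (326,215), the pointer near (325,98), and the lever ball at (262,299). In w3 the wheel bar is centred near (272,197).

```bash
python3 - <<'E'
from h import *
d=pickle.load(open("d1.pkl","rb")); np.set_printoptions(precision=4,suppress=True)
def ends(reg):
    v,u=np.nonzero(reg); return cv2.minAreaRect(np.stack([u,v],1).astype(np.float32))
for k,i in (("w1",1),):
    c=d[k]; reg=c["sil"]["shaft"][i]["region"]; C=cloud(c)
    P=C[reg]; P=P[(P[:,2]>.035)&(P[:,2]<.075)]
    r=ends(reg); b=cv2.boxPoints(r); print(r)
    # ends by axis at z=.045
    v,u=np.nonzero(reg); m=np.array([u.mean(),v.mean()]); X=np.stack([u,v],1)-m; w=np.linalg.svd(X,full_matrices=False)[2][0]; s=X@w
    e=[m+w*np.percentile(s,q) for q in(.3,99.7)]; E=[back(c,*x,z=.045) for x in e]; print("ends",e,E,np.linalg.norm(E[0]-E[1]),"mid",(E[0]+E[1])/2, "top cloud z",np.percentile(P[:,2],[50,90,98]))
    r=cv2.minAreaRect(P[:,:2].astype(np.float32)); print("cloud rect",r)
c=d["w2"];C=cloud(c)
m=(abs(C[...,2]-.066)<.006); m[300:]=0; m[:120]=0
n,l,st,ce=cv2.connectedComponentsWithStats(m.astype(np.uint8),connectivity=8)
for i in range(1,n):
    if st[i,4]>150: print(st[i],ce[i])
hgt=(np.clip(C[...,2]/.14,0,1)*255).astype(np.uint8)
cv2.imwrite("pics/w2c.png",cv2.resize(c["image"][70:310,210:380],None,fx=2.45,fy=2.45,interpolation=cv2.INTER_CUBIC))
cv2.imwrite("pics/w2h.png",cv2.resize(cv2.applyColorMap(hgt,cv2.COLORMAP_JET)[70:310,210:380],None,fx=2.45,fy=2.45,interpolation=cv2.INTER_NEAREST))
E
```

```text
((247.86660766601562, 209.42245483398438), (21.99895668029785, 130.35293579101562), 6.981058120727539)
ends [array([255.8663, 145.4927]), array([239.4078, 273.0769])] [array([0.439 , 0.0307, 0.045 ]), array([ 0.4168, -0.1209,  0.045 ])] 0.15321652062456498 mid [ 0.4279 -0.0451  0.045 ] top cloud z [0.0552 0.0573 0.058 ]
cloud rect ((0.42778900265693665, -0.04379995912313461), (0.15056690573692322, 0.024665318429470062), 81.78260040283203)
[ 236  135   91   94 5297] [276.95   182.1074]
[278 263  18  23 300] [287.2633 273.3733]
```

View pics/w2c.png

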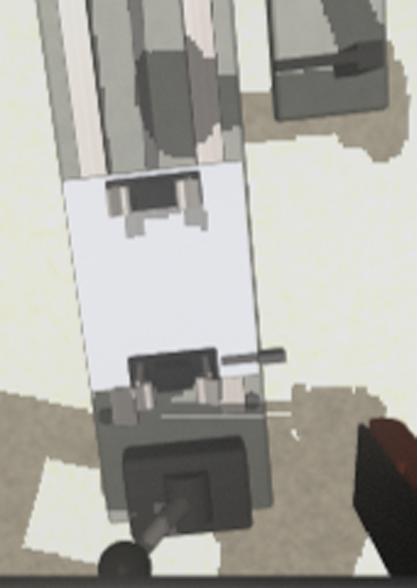

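View pics/w2h.png

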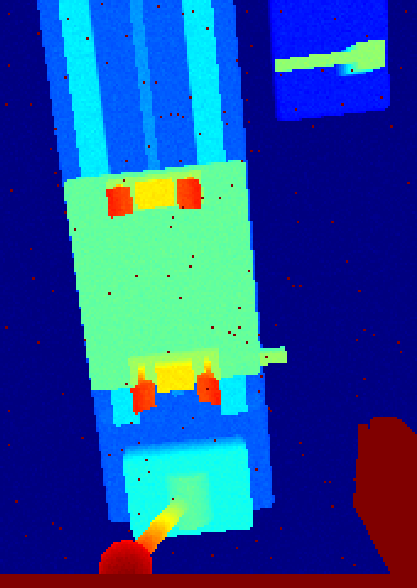

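```bash
python3 - <<'E'
from h import *
d=pickle.load(open("d1.pkl","rb")); np.set_printoptions(precision=4,suppress=True)
c=d["w2"];C=cloud(c); Z=C[...,2]
def comps(lo,hi,box,minn=15):
    m=(Z>lo)&(Z<hi); k=np.zeros_like(m); k[box[1]:box[3],box[0]:box[2]]=1; m&=k
    n,l,st,ce=cv2.connectedComponentsWithStats(m.astype(np.uint8),connectivity=8)
    for i in range(1,n):
        if st[i,4]>=minn:
            P=C[l==i]; r=cv2.minAreaRect(P[:,:2].astype(np.float32)); print(st[i,4],"px",ce[i].round(1),"z",P[:,2].mean().round(4),"mean",P[:,:2].mean(0).round(4),"rect",np.round(r[0],4),np.round(r[1],4),round(r[2],2))
print("plate");comps(.060,.072,(230,130,312,228),200)
print("blocks");comps(.083,.096,(230,130,312,240))
print("arms");comps(.104,.125,(230,130,312,240))
print("fin");comps(.058,.074,(316,205,335,225))
print("pointer");comps(.055,.085,(318,80,372,110))
print("ball");comps(.10,.16,(240,270,280,306))
print("leverbase"); comps(.045,.055,(255,245,318,290))
for (u,v) in [(326,214),(327,215),(322,97),(323,97),(325,97)]: print(u,v,C[v,u])
# plate sides: line fit
m=(abs(Z-.066)<.005)
L=[];Rr=[]
for v in range(150,215,1):
    u=np.nonzero(m[v,225:322])[0]+225
    L.append(C[v,u[0]]);
    if v<208: Rr.append(C[v,u[-1]])
for A in(L,Rr):
    A=np.array(A); vx,vy,x0,y0=cv2.fitLine(A[:,:2].astype(np.float32),cv2.DIST_HUBER,0,.01,.001).ravel(); print("side",np.degrees(np.arctan2(vy,vx)),x0,y0)
c=d["w3"];C=cloud(c);Z=C[...,2]
print("bar");comps(.135,.155,(230,150,320,240))
m=(Z>.090)&(Z<.104); m[:140]=0;m[245:]=0;m[:,:220]=0;m[:,325:]=0
P=C[m]; r=cv2.minEnclosingCircle(P[:,:2].astype(np.float32)); print("rim",r,P[:,2].mean())
E
```

```text
plate
5134 px [275.9 181.3] z 0.0665 mean [ 0.5991 -0.095 ] rect [ 0.6    -0.0974] [0.09   0.1096] 6.08
blocks
175 px [272.5 148.4] z 0.0903 mean [ 0.5952 -0.0528] rect [ 0.5951 -0.0529] [0.0171 0.0124] 0.33
170 px [280.7 223.2] z 0.0898 mean [ 0.6049 -0.1416] rect [ 0.6049 -0.1421] [0.018  0.0123] 5.79
arms
115 px [286.5 148.5] z 0.1153 mean [ 0.6102 -0.0513] rect [ 0.6102 -0.0514] [0.0094 0.0118] 0.78
115 px [258.1 151.6] z 0.115 mean [ 0.5801 -0.0546] rect [ 0.5802 -0.0547] [0.01  0.012] 6.0
107 px [294.4 228. ] z 0.1143 mean [ 0.6199 -0.1399] rect [ 0.62   -0.1405] [0.0099 0.0121] 2.06
109 px [267.9 230.9] z 0.1146 mean [ 0.5899 -0.1432] rect [ 0.5901 -0.1441] [0.0101 0.0126] 5.88
fin
60 px [320.9 214.3] z 0.0707 mean [ 0.6558 -0.1357] rect [ 0.6559 -0.1364] [0.0134 0.0057] 8.23
pointer
324 px [348.4  93.2] z 0.0715 mean [0.6819 0.0079] rect [0.6769 0.0076] [0.05   0.0119] 6.12
ball
315 px [262.7 296. ] z 0.1263 mean [ 0.5839 -0.2185] rect [ 0.5837 -0.2197] [0.0142 0.0291] 85.94
leverbase
286 px [284.2 256.8] z 0.0521 mean [ 0.6105 -0.2012] rect [ 0.6123 -0.2085] [0.0699 0.0252] 7.76
23 px [308.7 273.6] z 0.0541 mean [ 0.6445 -0.2252] rect [ 0.6434 -0.2249] [0.0055 0.0159] 54.07
24 px [264.1 282.3] z 0.0543 mean [ 0.5827 -0.2384] rect [ 0.5841 -0.2385] [0.0068 0.0195] 6.96
17 px [308.4 280.2] z 0.0545 mean [ 0.6443 -0.235 ] rect [ 0.6443 -0.235 ] [0.0105 0.0063] 26.98
326 214 [ 0.6619 -0.1348  0.0726]
327 215 [ 0.6754 -0.156   0.0003]
322 97 [0.6521 0.004  0.0698]
323 97 [0.6529 0.0038 0.0725]
325 97 [0.6552 0.0038 0.0723]
side -83.618706 0.5554885 -0.09572673
side -83.92665 0.644036 -0.09220724
bar
959 px [271.9 202. ] z 0.1446 mean [0.5666 0.2056] rect [0.5668 0.2044] [0.0163 0.0757] 62.69
rim ((0.56662517786026, 0.20439031720161438), 0.06030076742172241) 0.09723543826996264
```

The measurements agree with the given sizes: shaft 150×24 mm, clip blocks 90 mm apart, stage yaw 6.2° and rim radius 60 mm. Next step is the pick.

```bash
python3 - <<'E'
from h import *
S=np.array([.4279,-.0444]); a=np.radians(81.78-90)
move_ptp(np.array([.45,.12,.30]),Q(0))
move_ptp(np.array([*S,.12]),Q(a))
print(servo_line(np.array([*S,.026]),rate=.1,contact_N=12), current_position())
move_gripper(0.0); print("gap",current_finger_gap(),current_force())
servo_line(np.array([*S,.17]),rate=.15); print("gap",current_finger_gap(),current_force(),current_clock())
c=capture("wrist");cv2.imwrite("pics/pk.png",c["image"]);c=capture("side");cv2.imwrite("pics/pks.png",cv2.resize(c["image"][130:330,150:400],None,fx=3,fy=3))
E
```

```text
False [ 0.42846187 -0.04446311  0.02646176]
gap 0.00018078376001362274 [-0.24971578  0.58857507 -0.3219645 ]
gap 0.00014563683979405275 [ 0.65815954 -0.73854427  0.46342707] 11.6583
```

View pics/pk.png

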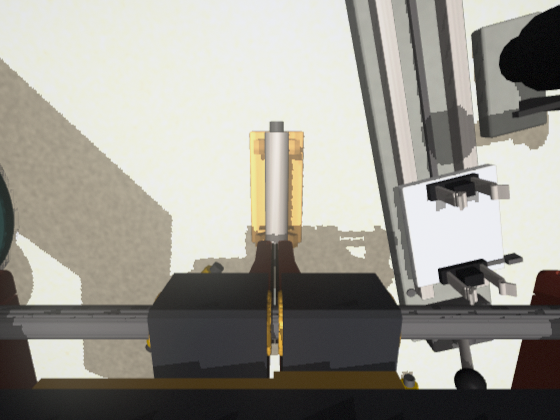

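View pics/pks.png

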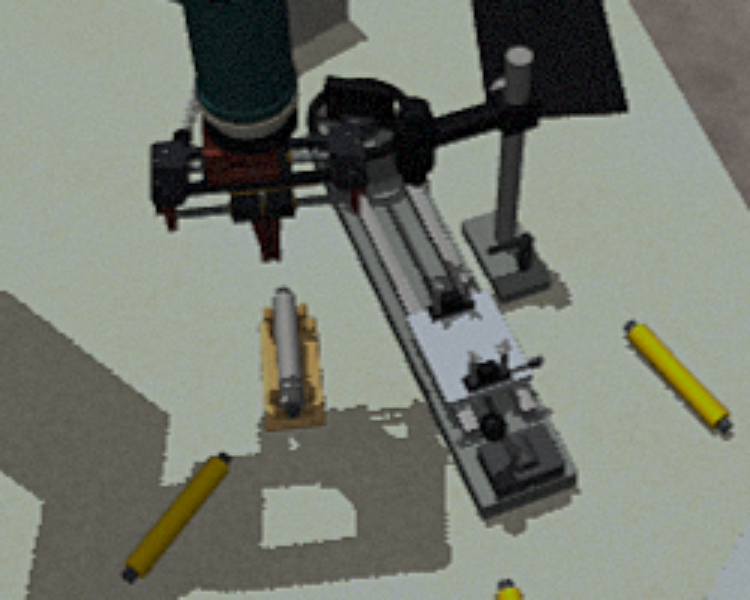

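The fingers shut empty: the gap is 0 and the shaft is still in its cradle. I'll re-measure before trying again.

```bash
python3 - <<'E'
from h import *
np.set_printoptions(precision=4,suppress=True)
p=current_position(); print("tcp",p,current_joint_pos(),current_clock())
c=capture("wrist"); print("tcp px wrist",proj(c,p), "cam",-c["R"].T@c["t"]); C=cloud(c)
for n in("wrist","top","side"):
    c=capture(n); C=cloud(c); print(n,"tcp px",proj(c,p))
    for s in silhouettes(n,"shaft"):
        P=C[s["region"]]; P=P[(P[:,2]>.03)&(P[:,2]<.08)]
        if len(P)>10: print(s["conf"],s["xy"],P.mean(0),np.round(cv2.minAreaRect(P[:,:2].astype(np.float32))[0],4),cv2.minAreaRect(P[:,:2].astype(np.float32))[1:], np.percentile(P[:,2],90), "proj in shaft guess",proj(c,[.428,-.044,.045]))
E
```

```text
tcp [ 0.4271 -0.0442  0.1691] [-0.2643  0.1294  1.877  -0.      1.1373 -0.1208] 11.7583
tcp px wrist [275.7505 235.617 ] cam [0.4365 0.0245 0.3691]
wrist tcp px [275.6051 235.5739]
0.83 [276.3, 181.0] [ 0.4303 -0.0282  0.0544] [ 0.4304 -0.03  ] ((0.121121846139431, 0.0237802155315876), 81.21041107177734) 0.05740290977277337 proj in shaft guess [276.2385 195.9991]
0.74 [458.2, 228.8] [ 0.5965 -0.0974  0.067 ] [ 0.6083 -0.1157] ((0.10369005054235458, 0.148179829120636), 6.659604549407959) 0.07158831381494717 proj in shaft guess [276.2385 195.9991]
0.64 [467.8, 373.3] [ 0.602  -0.2203  0.0774] [ 0.6073 -0.224 ] ((0.007794841192662716, 0.020787328481674194), 63.590118408203125) 0.07951299124893953 proj in shaft guess [276.2385 195.9991]
top tcp px [310.7698 251.5629]
side tcp px [240.3355 221.5891]
0.76 [246.2, 246.4] [ 0.4312 -0.0558  0.0529] [ 0.432 -0.049] ((0.14666561782360077, 0.023808959871530533), 81.69620513916016) 0.05748357491513995 proj in shaft guess [244.347  246.2427]
```

```bash
python3 - <<'E'
from h import *
S=np.array([.4281,-.0444])
print(current_finger_gap()); move_gripper(.088); print("open",current_finger_gap())
print(servo_line(np.array([*S,.026]),rate=.1,contact_N=12), current_position(),current_force(),current_finger_gap())
c=capture("wrist");cv2.imwrite("pics/q1.png",c["image"]);c=capture("side");cv2.imwrite("pics/q1s.png",cv2.resize(c["image"][180:300,180:330],None,fx=5,fy=5))
move_gripper(.03); print("gap",current_finger_gap(),current_force(),current_clock())
c=capture("wrist");cv2.imwrite("pics/q2.png",c["image"]);c=capture("side");cv2.imwrite("pics/q2s.png",cv2.resize(c["image"][180:300,180:330],None,fx=5,fy=5))
E
```

```text
0.000609291120482301
open 0.08762748860802574
False [ 0.42858401 -0.04450206  0.02641759] [-0.0110609   0.28444523  0.62199022] 0.08793602438043985
gap 0.030135157740669907 [-1.06503018 -1.25022795 -0.51228056] 16.175
```

View pics/q1s.png

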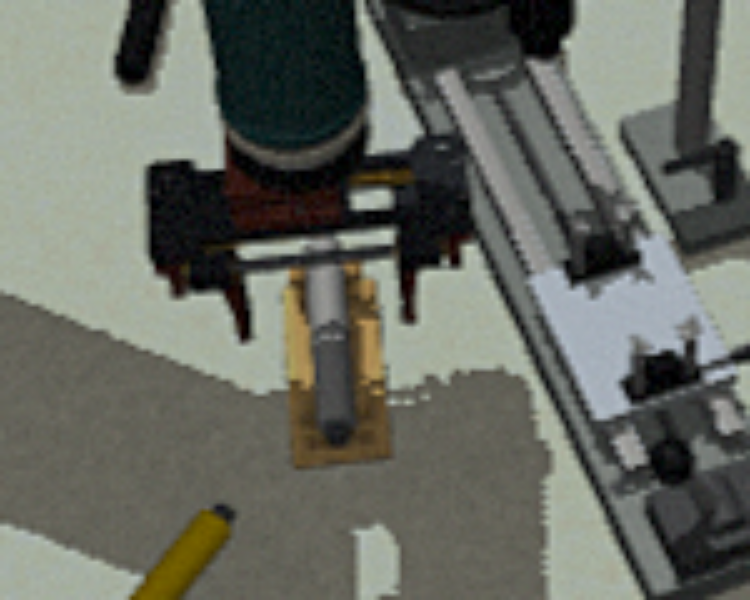

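View pics/q2s.png

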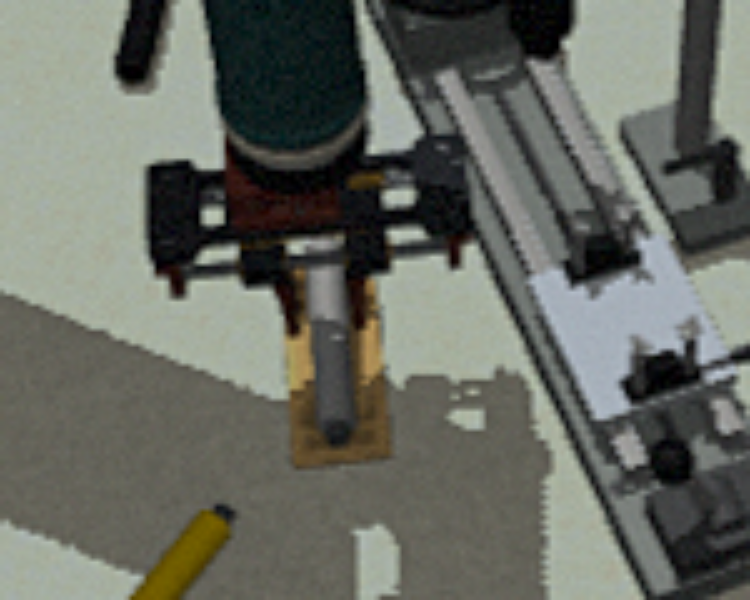

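View pics/q2.png

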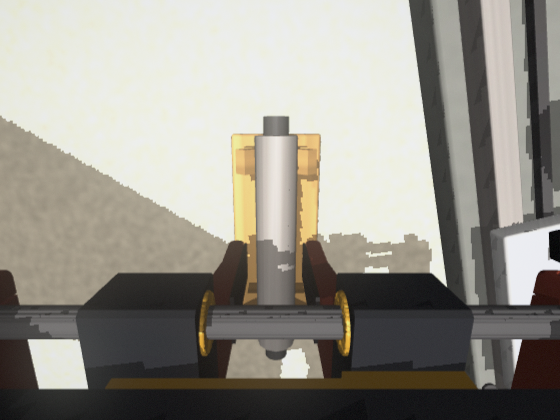

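```bash
python3 - <<'E'
from h import *
for g in (.024,.020,.010):
    move_gripper(g); print(g,"gap",current_finger_gap(),current_force(),current_position()[2])
c=capture("wrist");cv2.imwrite("pics/q3.png",c["image"]);c=capture("side");cv2.imwrite("pics/q3s.png",cv2.resize(c["image"][180:300,180:330],None,fx=5,fy=5));print(current_clock())
E
```

```text
0.024 gap 0.024201985669780973 [1.08034974 0.14478053 0.15026776] 0.025990069886797355
0.02 gap 0.02016904061629004 [-0.12228907  0.00963806 -0.42420726] 0.026000582219365555
0.01 gap 0.009938991593184867 [0.54110403 0.34421218 0.61265817] 0.026008151854469252
17.425
```

View pics/q3s.png

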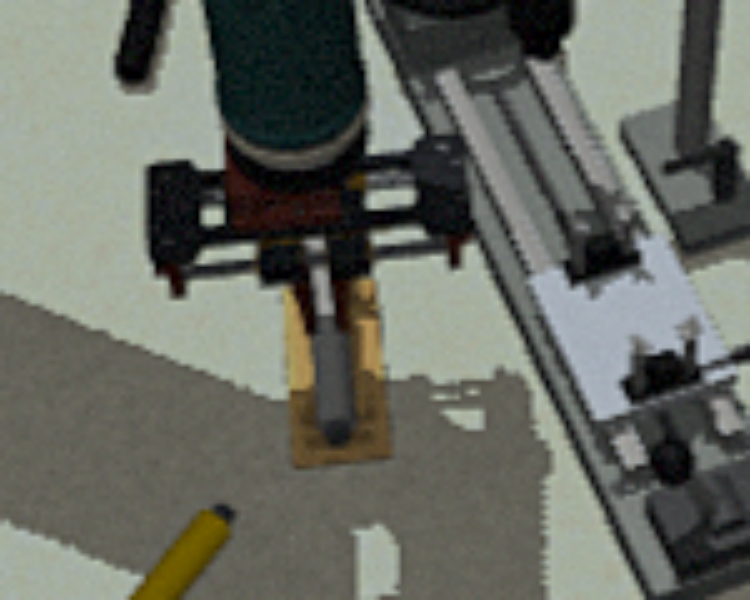

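View pics/q3.png

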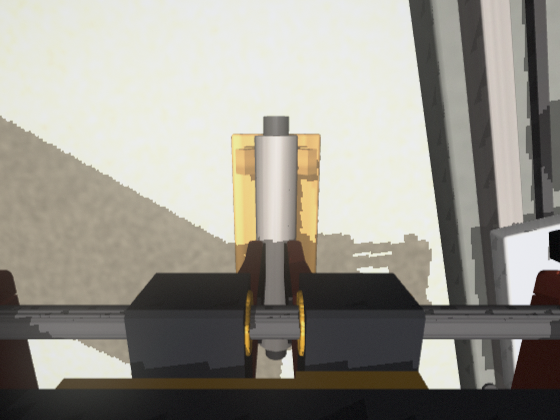

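```bash
python3 - <<'E'
from h import *
np.set_printoptions(precision=4,suppress=True,linewidth=200)
p=current_position(); print(p)
c=capture("wrist");C=cloud(c);print("tcp",proj(c,p))
for u,v in [(276,200),(276,160),(100,80),(262,245),(290,245),(262,258),(240,160)]: print(u,v,C[v,u],c["range_z"][v,u])
c=capture("side");C=cloud(c);print("tcp",proj(c,p)); 
for u,v in [(241,245),(242,246),(248,246),(247,244),(240,240),(249,240),(246,262),(250,262),(200,285)]: print(u,v,C[v,u])
cv2.imwrite("pics/q4s.png",cv2.resize(c["image"][220:280,215:275],None,fx=9,fy=9,interpolation=cv2.INTER_CUBIC))
E
```

```text
[ 0.4281 -0.0444  0.026 ]
tcp [275.7407 235.6363]
276 200 [ 0.4325 -0.0136  0.0567] 0.17352338
276 160 [0.4356 0.0079 0.0587] 0.16597486
100 80 [0.3287 0.0702 0.0022] 0.2087104
262 245 [ 0.4223 -0.0333  0.0701] 0.16589269
290 245 [ 0.4367 -0.0346  0.072 ] 0.1638958
262 258 [ 0.4228 -0.034   0.0857] 0.15100527
240 160 [0.4153 0.0093 0.0435] 0.18106824
tcp [244.9186 249.8065]
241 245 [ 0.4179 -0.0552  0.072 ]
242 246 [ 0.4201 -0.058   0.0698]
248 246 [ 0.4375 -0.0592  0.0646]
247 244 [ 0.4356 -0.0571  0.0729]
240 240 [ 0.4171 -0.0587  0.1031]
249 240 [ 0.4426 -0.0606  0.0958]
246 262 [ 0.4208 -0.1053  0.0546]
250 262 [ 0.4321 -0.1073  0.0529]
200 285 [ 0.2767 -0.1132  0.0012]
```

View pics/q4s.png

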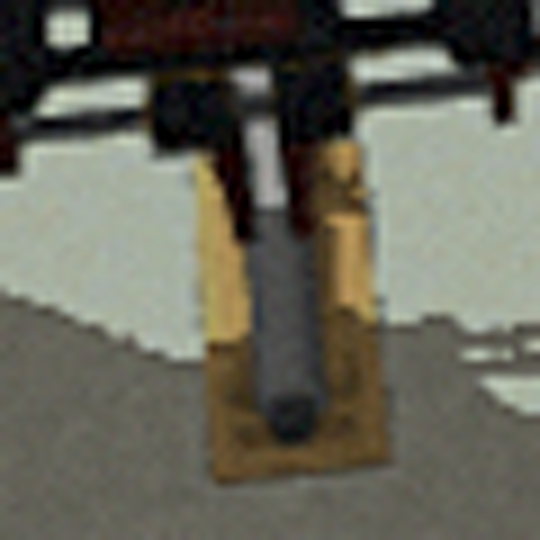

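The fingers passed above the shaft. Both cameras put the fingertips at about z 0.064 while the reported TCP is at 0.026, so the reported TCP lies roughly 38 mm beyond the real tips. I'll measure that offset properly.

```bash
python3 - <<'E'
from h import *
np.set_printoptions(precision=4,suppress=True,linewidth=200)
p=current_position()
for n,cols,rows in(("wrist",(256,259,262,290,293,296),range(236,262,2)),("side",(240,241,242,248,249,250),range(238,250))):
    zs=[];
    for k in range(3):
        c=capture(n); zs.append(cloud(c))
    C=np.median(zs,0)
    for v in rows: print(n,v,[tuple((C[v,u,1:]*1000).astype(int)) for u in cols])
print(current_clock())
E
```

```text
wrist 236 [(np.int64(-35), np.int64(46)), (np.int64(-34), np.int64(52)), (np.int64(-33), np.int64(54)), (np.int64(-36), np.int64(53)), (np.int64(-37), np.int64(51)), (np.int64(-52), np.int64(8))]
wrist 238 [(np.int64(-37), np.int64(45)), (np.int64(-35), np.int64(51)), (np.int64(-34), np.int64(54)), (np.int64(-37), np.int64(54)), (np.int64(-38), np.int64(51)), (np.int64(-54), np.int64(8))]
wrist 240 [(np.int64(-31), np.int64(65)), (np.int64(-32), np.int64(64)), (np.int64(-36), np.int64(53)), (np.int64(-34), np.int64(64)), (np.int64(-34), np.int64(64)), (np.int64(-34), np.int64(65))]
wrist 242 [(np.int64(-32), np.int64(67)), (np.int64(-32), np.int64(67)), (np.int64(-32), np.int64(67)), (np.int64(-34), np.int64(67)), (np.int64(-34), np.int64(67)), (np.int64(-34), np.int64(68))]
wrist 244 [(np.int64(-32), np.int64(69)), (np.int64(-32), np.int64(70)), (np.int64(-32), np.int64(70)), (np.int64(-34), np.int64(70)), (np.int64(-34), np.int64(70)), (np.int64(-35), np.int64(70))]
wrist 246 [(np.int64(-32), np.int64(72)), (np.int64(-32), np.int64(73)), (np.int64(-33), np.int64(70)), (np.int64(-34
[... 3100 characters left out ...]
4(-56), np.int64(66)), (np.int64(-59), np.int64(64)), (np.int64(-59), np.int64(64)), (np.int64(-23), np.int64(8))]
side 247 [(np.int64(-17), np.int64(6)), (np.int64(-19), np.int64(9)), (np.int64(-44), np.int64(44)), (np.int64(-56), np.int64(55)), (np.int64(-55), np.int64(52)), (np.int64(-25), np.int64(6))]
side 248 [(np.int64(-22), np.int64(8)), (np.int64(-22), np.int64(7)), (np.int64(-23), np.int64(7)), (np.int64(-60), np.int64(55)), (np.int64(-57), np.int64(51)), (np.int64(-53), np.int64(43))]
side 249 [(np.int64(-23), np.int64(5)), (np.int64(-26), np.int64(8)), (np.int64(-26), np.int64(7)), (np.int64(-63), np.int64(55)), (np.int64(-62), np.int64(52)), (np.int64(-57), np.int64(43))]
17.825
```

The tips sit about 37 mm above the reported TCP in both cameras, so I'll apply that correction to all heights.

```bash
cat >> h.py <<'E'
D=.037  # real fingertip is this much behind the reported TCP
def G(x,y,zg): return np.array([x,y,zg-.019-D])   # grasp-point height -> command
E
python3 - <<'E'
from h import *
S=(.4281,-.0444)
servo_line(G(*S,.10),rate=.2); move_gripper(.088)
print(servo_line(G(*S,.046),rate=.1,contact_N=10), current_position(),current_force())
move_gripper(0.005); print("gap",current_finger_gap(),current_force())
servo_line(G(*S,.16),rate=.15); print("gap",current_finger_gap(),current_force(),current_clock())
c=capture("wrist");cv2.imwrite("pics/r1.png",c["image"]);c=capture("side");cv2.imwrite("pics/r1s.png",cv2.resize(c["image"][130:330,180:380],None,fx=3,fy=3))
E
```

```text
False [ 0.42818197 -0.04442311 -0.00991279] [ 0.01415747  0.84969994 -0.62834319]
gap 0.023551524984243493 [ 2.59004951 -0.29641832 -0.81834167]
gap 0.023179956756385782 [ 0.1066002  -0.42080183 -3.27138738] 21.9333
```

View pics/r1.png

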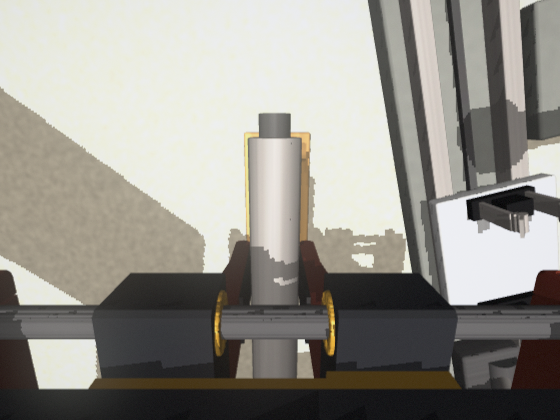

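View pics/r1s.png

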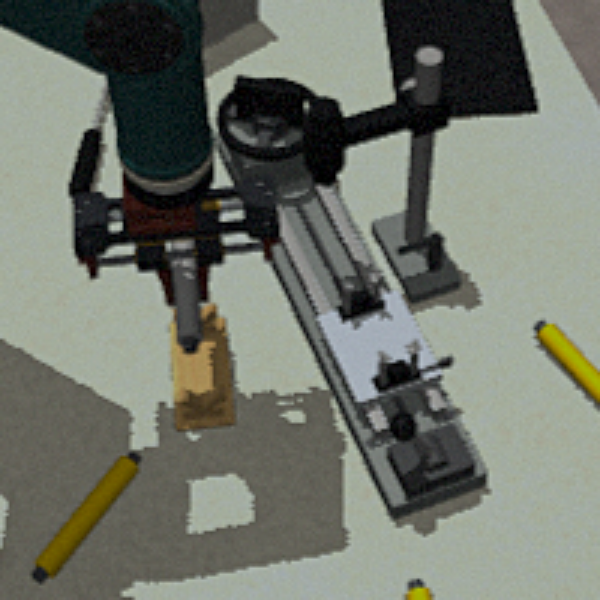

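Grasped: the gap is 23.2 mm and the load is 3.3 N, which fits 0.3 kg. Next I'll carry it over the clips and measure how the shaft sits in the hand.

```bash
python3 - <<'E'
from h import *
np.set_printoptions(precision=4,suppress=True)
a=np.radians(6.2); M=(.6001,-.0976)
servo_line(G(*M,.155),Q(a),rate=.18); p=current_position(); print(p,current_clock(),current_finger_gap())
c=capture("wrist");C=cloud(c);cv2.imwrite("pics/s1.png",c["image"])
m=np.zeros((420,560),bool); m[100:238,240:312]=1; m&=(C[...,2]>.14)&(C[...,2]<.19)
P=C[m]; R=Ro.from_quat(current_orientation()).as_matrix()
ey=np.array([-np.sin(a),np.cos(a)]); ex=np.array([np.cos(a),np.sin(a)])
L=(P[:,:2]-np.array(M))
s=L@ey; t=L@ex; print("far end along",np.percentile(s,[1,99,99.8]), "n",len(P))
for lo in np.arange(.0,.075,.01):
    k=(s>=lo)&(s<lo+.01)
    if k.sum()>20: print(round(lo,3),"t range",np.percentile(t[k],[3,50,97]),"ztop",np.percentile(P[k,2],95))
E
```

```text
[ 0.5988 -0.0972  0.0986] 23.1833 0.02333221400864076
far end along [0.0228 0.0754 0.0761] n 6046
0.02 t range [-0.0133 -0.0023  0.0088] ztop 0.16608069543370255
0.03 t range [-0.0132 -0.0019  0.009 ] ztop 0.16617128281123417
0.04 t range [-0.013  -0.0023  0.0088] ztop 0.16615420314620832
0.05 t range [-0.0133 -0.0023  0.0088] ztop 0.16619862360634394
0.06 t range [-0.0125 -0.0023  0.0084] ztop 0.16607786619235362
0.07 t range [-0.0084 -0.0023  0.0043] ztop 0.16163185688200993
```

View pics/s1.png

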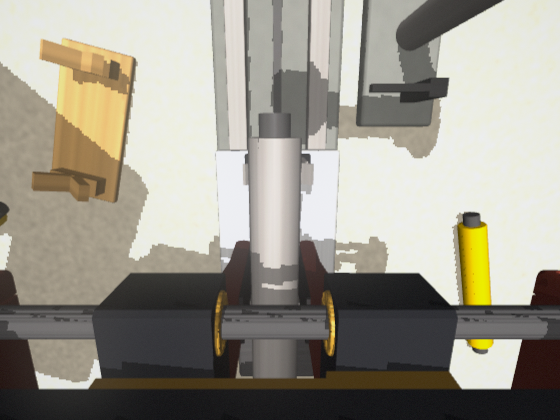

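```bash
python3 - <<'E'
from h import *
np.set_printoptions(precision=4,suppress=True)
a=np.radians(6.2); M=np.array([.6001,-.0976]); ey=np.array([-np.sin(a),np.cos(a)]); ex=np.array([np.cos(a),np.sin(a)])
print(current_position())
c=capture("wrist");C=cloud(c)
m=np.zeros((420,560),bool); m[100:238,235:316]=1
s=(C[...,:2]-M)@ey; t=(C[...,:2]-M)@ex
k=m&(C[...,2]>.14)&(C[...,2]<.19)&(s>.03)&(s<.06); print("shaft t",np.percentile(t[k],[3,97]),np.percentile(t[k],[3,97]).mean())
k=m&(C[...,2]>.106)&(C[...,2]<.125)
for side in(-1,1):
    kk=k&(t*side>0); print("arm",kk.sum(),"t",np.percentile(t[kk],[3,97]) if kk.any() else None,"s",np.percentile(s[kk],[3,97]) if kk.any() else None)
k=m&(C[...,2]>.061)&(C[...,2]<.071)
for v in range(185,235,12):
    u=np.nonzero((abs(C[v,:,2]-.066)<.004)&(np.arange(560)>205)&(np.arange(560)<350))[0]; print(v,t[v,u[0]],t[v,u[-1]],(t[v,u[0]]+t[v,u[-1]])/2)
E
```

```text
[ 0.5988 -0.0972  0.0988]
shaft t [-0.0132  0.0087] -0.002237547786204527
arm 120 t [-0.0201 -0.0173] s [0.0389 0.0504]
arm 282 t [0.0133 0.0197] s [0.0391 0.0506]
185 -0.044801638190369086 0.043516816859022804 -0.0006424106656731411
197 -0.044406067824523686 0.044372249517117046 -1.6909153703319885e-05
209 -0.04506688005812461 0.04408753951034672 -0.0004896702738889473
221 -0.044473144830436954 0.044532087903360974 2.9471536462009895e-05
233 -0.04421460372915396 0.04408452907103953 -6.503732905721246e-05
```

```bash
python3 - <<'E'
from h import *
np.set_printoptions(precision=4,suppress=True)
a=np.radians(6.2); ey=np.array([-np.sin(a),np.cos(a)]); ex=np.array([np.cos(a),np.sin(a)])
M=np.array([.6001,-.0976])+.0022*ex-.0004*ey
servo_line(G(*M,.130),Q(a),rate=.1); print(current_position(),current_force())
print(servo_line(G(*M,.099),Q(a),rate=.03,contact_N=40),current_position(),current_force(),current_torque(),current_finger_gap(),current_clock())
c=capture("side");cv2.imwrite("pics/t1s.png",cv2.resize(c["image"][190:300,250:360],None,fx=5,fy=5))
E
```

```text
[ 0.6015 -0.0975  0.0735] [ 0.4497 -0.1792 -3.0448]
True [ 0.6011 -0.0979  0.047 ] [-1.5937 -0.0434  6.4799] [0.0082 0.3294 0.0874] 0.023049624179553568 24.6083
```

View pics/t1s.png

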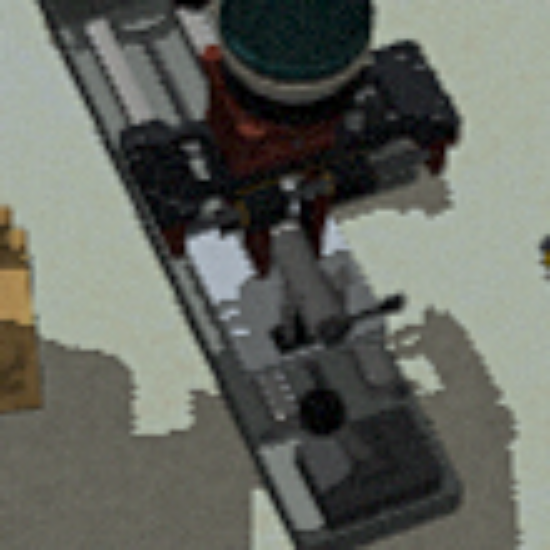

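```bash
python3 - <<'E'
from h import *
np.set_printoptions(precision=4,suppress=True)
a=np.radians(6.2); ey=np.array([-np.sin(a),np.cos(a)]); ex=np.array([np.cos(a),np.sin(a)]); M0=np.array([.6001,-.0976])
move_gripper(.08); p=current_position(); print(current_force())
servo_line(p+[0,0,.17],rate=.25)
servo_line(np.array([.56,-.13,.24]),Q(a),rate=.25)
sleep(.1);print(current_position(),current_clock())
c=capture("wrist");C=cloud(c);pickle.dump(c,open("u1.pkl","wb"));cv2.imwrite("pics/u1.png",c["image"])
for q in silhouettes("wrist","shaft"):
    P=C[q["region"]]; P=P[(P[:,2]>.09)&(P[:,2]<.13)]
    if len(P)<100: continue
    L=P[:,:2]-M0; s=L@ey; t=L@ex; print(q["conf"],q["xy"],"s",np.percentile(s,[.5,99.5]),"t",np.percentile(t,[3,97]))
    for lo in(-.06,-.03,0,.03,.05):
        k=(s>lo)&(s<lo+.012)
        if k.sum()>10: print(lo,np.percentile(t[k],[3,97]),"ztop",np.percentile(P[k,2],90))
E
```

```text
[ 0.2101 -0.1138 -0.2374]
[ 0.5597 -0.1295  0.2386] 26.9583
0.75 [318.0, 164.7] s [-0.0727  0.0744] t [-0.0111  0.0099]
-0.06 [-0.0107  0.0099] ztop 0.11450791320859276
-0.03 [-0.0112  0.0103] ztop 0.11441584661142158
0 [-0.0111  0.0103] ztop 0.11427992272783825
0.03 [-0.0114  0.01  ] ztop 0.11432553379810252
0.05 [-0.0111  0.0091] ztop 0.1144474343978439
```

View pics/u1.png

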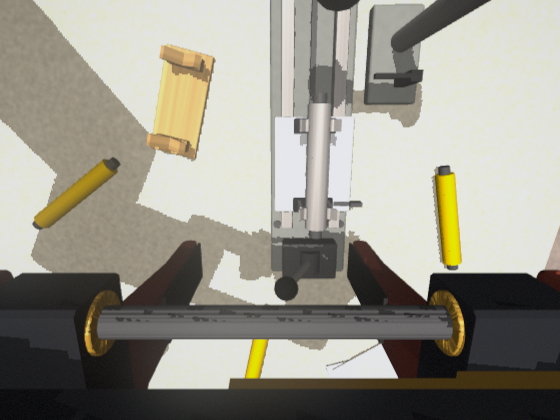

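The shaft is seated: axis about 0.102, centred within 1 mm, parallel. Next I'll measure the travel needed, then grip the wheel.

```bash
cat >> h.py <<'E'
AS=np.radians(6.2); EY=np.array([-np.sin(AS),np.cos(AS)]); EX=np.array([np.cos(AS),np.sin(AS)]); M0=np.array([.6001,-.0976])
def blob(C,tr,sr,zr=(.058,.080)):
    s=(C[...,:2]-M0)@EY; t=(C[...,:2]-M0)@EX; k=(s>sr[0])&(s<sr[1])&(t>tr[0])&(t<tr[1])&(C[...,2]>zr[0])&(C[...,2]<zr[1])
    return k.sum(), (np.percentile(s[k],[4,50,96]) if k.any() else None), (np.percentile(t[k],[4,96]) if k.any() else None), (np.median(C[...,2][k]) if k.any() else None)
E
python3 - <<'E'
from h import *
np.set_printoptions(precision=4,suppress=True)
d=pickle.load(open("d1.pkl","rb"))
for c in (pickle.load(open("u1.pkl","rb")),d["w2"]):
    C=cloud(c)
    print("fin",blob(C,(.050,.062),(-.06,-.03)));
    print("ptr near tip",blob(C,(.055,.072),(.08,.12))); print("ptr",blob(C,(.055,.1),(.08,.12)))
# wheel reach
B=np.radians(62.69)
for z in (.20,.129-.056+.002): print(inverse_kinematics(np.array([.5667,.2044,z]),Q(B)),inverse_kinematics(np.array([.5667,.2044,z]),Q(B-np.pi)))
E
```

```text
fin (np.int64(46), array([-0.0475, -0.0437, -0.0425]), array([0.0507, 0.0578]), np.float64(0.07311371519618842))
ptr near tip (np.int64(62), array([0.0936, 0.0957, 0.098 ]), array([0.0628, 0.0717]), np.float64(0.07207736646650079))
ptr (np.int64(218), array([0.0937, 0.0957, 0.098 ]), array([0.0631, 0.0982]), np.float64(0.0721770882230354))
fin (np.int64(39), array([-0.0472, -0.0434, -0.0422]), array([0.0508, 0.0576]), np.float64(0.07268584111106362))
ptr near tip (np.int64(46), array([0.0938, 0.0961, 0.0986]), array([0.0628, 0.0716]), np.float64(0.07222534188247907))
ptr (np.int64(172), array([0.0939, 0.0961, 0.0986]), array([0.0634, 0.0987]), np.float64(0.07231290627165035))
[ 0.2315  0.3498  1.4861 -0.      1.3058 -0.8626] [ 0.2315  0.3498  1.4861 -0.      1.3058  2.279 ]
[ 0.2315  0.4772  1.6223 -0.      1.0421 -0.8626] [ 0.2315  0.4772  1.6223 -0.      1.0421  2.279 ]
```

```bash
python3 - <<'E'
from h import *
np.set_printoptions(precision=4,suppress=True)
B=np.radians(62.69); W=np.array([.5667,.2044])
move_ptp(np.array([.44,-.02,.27]),Q(AS)); move_ptp(np.array([.47,.17,.27]),Q(B))
servo_line(G(*W,.25),Q(B),rate=.25)
print(servo_line(G(*W,.131),Q(B),rate=.15,contact_N=10),current_position(),current_clock())
move_gripper(0.004); print("gap",current_finger_gap(),current_force(),current_torque(),current_position(),current_joint_pos())
E
```

```text
False [0.5675 0.2046 0.0762] 30.15
gap 0.015545398166612342 [ 0.2236  1.7544 -1.243 ] [ 0.1847 -0.0093  0.0392] [0.5668 0.2047 0.075 ] [ 0.2317  0.4773  1.6221  0.0003  1.0418 -0.8626]
```

```bash
python3 - <<'E'
from h import *
np.set_printoptions(precision=4,suppress=True)
j=np.array(inverse_kinematics(G(.5667,.2044,.131),current_orientation())); print(j)
for q in (-.3,1.2,2.75):
    j[5]=q; goto_joints(j); print(q,current_force(),current_torque(),current_finger_gap(),current_joint_pos()[5],current_clock())
c=capture("side");cv2.imwrite("pics/v1s.png",cv2.resize(c["image"][130:330,200:400],None,fx=3,fy=3));C=cloud(c)
print(blob(C,(.050,.062),(-.06,.16)))
c=capture("top");cv2.imwrite("pics/v1t.png",cv2.resize(c["image"][130:230,195:395],None,fx=4,fy=4))
E
```

```text
[ 0.2313  0.477   1.6226  0.0003  1.0417 -0.863 ]
-0.3 [ 1.7592  4.5753 -3.0181] [ 0.4385 -0.1354 -0.1379] 0.015833335343045176 -0.3023299374514215 31.75
1.2 [ 5.8836  3.3819 -5.7148] [ 0.4548 -0.412  -0.0619] 0.016278241958395515 1.198284593674721 33.0917
2.75 [ 5.2527  0.5469 -5.0967] [ 0.0892 -0.484  -0.0842] 0.015708209970977226 2.7480227395289067 34.475
(np.int64(12), array([0.079 , 0.0801, 0.0859]), array([0.0517, 0.0591]), np.float64(0.06884568889801546))
```

View pics/v1s.png

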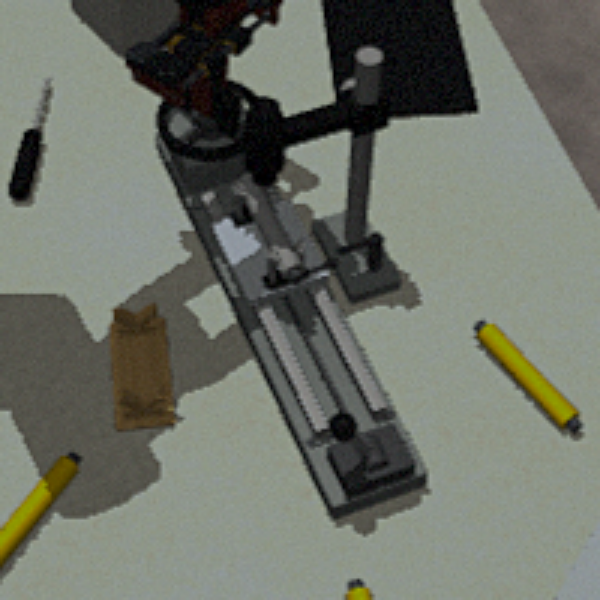

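The fin moved to s≈0.083 as expected, with the target at 0.096. Next I'll regrip half a turn back and finish.

```bash
python3 - <<'E'
from h import *
np.set_printoptions(precision=4,suppress=True)
j=np.array(current_joint_pos()); o=current_orientation(); W=(.5667,.2044)
move_gripper(.07); servo_line(G(*W,.185),o,rate=.2); j=np.array(current_joint_pos())
j[5]=2.748-np.pi; goto_joints(j); o=current_orientation()
print(servo_line(G(*W,.131),o,rate=.15,contact_N=10)); move_gripper(.004); print(current_finger_gap(),current_clock())
j=np.array(inverse_kinematics(G(*W,.131),o)); j[5]=2.748-np.pi+.30; goto_joints(j); sleep(.1)
print(current_torque(),current_joint_pos()[5],current_clock())
Cs=[]
for i in range(3):
    c=capture("side"); Cs.append(cloud(c))
C=np.median(Cs,0)
print("fin",blob(C,(.048,.0585),(.05,.16),(.064,.08)),"ptr",blob(C,(.066,.090),(.05,.13),(.064,.08)))
cv2.imwrite("pics/v2s.png",cv2.resize(c["image"][180:260,270:350],None,fx=7,fy=7,interpolation=cv2.INTER_CUBIC))
E
```

```text
False
0.01615437475712952 39.9917
[ 0.1804 -0.0496 -0.1325] -0.09770870434420867 40.4833
fin (np.int64(12), array([0.0873, 0.0917, 0.1213]), array([0.048, 0.057]), np.float64(0.06952397775901434)) ptr (np.int64(18), array([0.0898, 0.0918, 0.0957]), array([0.0683, 0.0874]), np.float64(0.07055572450907324))
```

View pics/v2s.png

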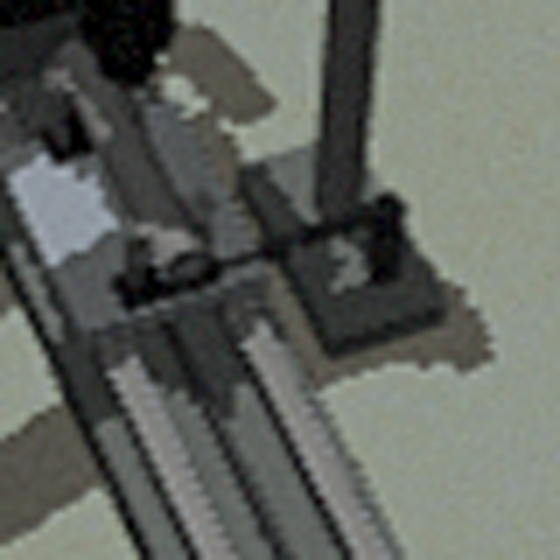

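The side view shows the fin and pointer forming one straight line (0.0917 against 0.0918). I'll release and check it from the wrist camera, and locate the lever ball there too.

```bash
python3 - <<'E'
from h import *
np.set_printoptions(precision=4,suppress=True)
W=(.5667,.2044)
move_gripper(.07); servo_line(G(*W,.25),rate=.25)
move_ptp(np.array([.44,.08,.25]),Q(AS)); move_ptp(np.array([.55,-.13,.24]),Q(AS)); sleep(.1)
Cs=[]
for i in range(3): c=capture("wrist"); Cs.append(cloud(c))
C=np.median(Cs,0); pickle.dump(c,open("x1.pkl","wb")); cv2.imwrite("pics/x1.png",c["image"])
print(current_clock(),current_position())
print("fin",blob(C,(.048,.0595),(.05,.15),(.068,.08)),"ptr",blob(C,(.064,.085),(.05,.15),(.068,.08)))
print("ball",[(q["conf"],q["xy"],q["region"].sum()) for q in silhouettes("wrist","lock_tip")])
for q in silhouettes("wrist","shaft"):
    P=C[q["region"]]; P=P[(P[:,2]>.09)&(P[:,2]<.13)]
    if len(P)<100: continue
    L=P[:,:2]-M0; s=L@EY; t=L@EX; print("shaft",q["conf"],"s",np.percentile(s,[.5,99.5]),"t",np.percentile(t,[3,97]),np.percentile(P[:,2],90))
k=(C[...,2]>.112)&(C[...,2]<.15)&(((C[...,:2]-M0)@EY)<-.08)&(((C[...,:2]-M0)@EY)>-.16)&(abs((C[...,:2]-M0)@EX)<.07)
P=C[k]; s=(P[:,:2]-M0)@EY; t=(P[:,:2]-M0)@EX; print("ball s,t",len(P),np.percentile(s,[2,50,98]),np.percentile(t,[2,50,98]),P[:,2].max())
E
```

```text
44.175 [ 0.5498 -0.1286  0.2404]
fin (np.int64(52), array([0.0931, 0.0953, 0.0975]), array([0.0489, 0.0574]), np.float64(0.07325008497780855)) ptr (np.int64(118), array([0.0937, 0.0957, 0.0987]), array([0.0649, 0.0838]), np.float64(0.07235922169539757))
ball []
shaft 0.78 s [0.0666 0.1557] t [-0.0114  0.0097] 0.11416118337115297
ball s,t 458 [-0.1335 -0.1206 -0.1127] [-0.044  -0.0328 -0.0214] 0.13941370066254805
```

View pics/x1.png

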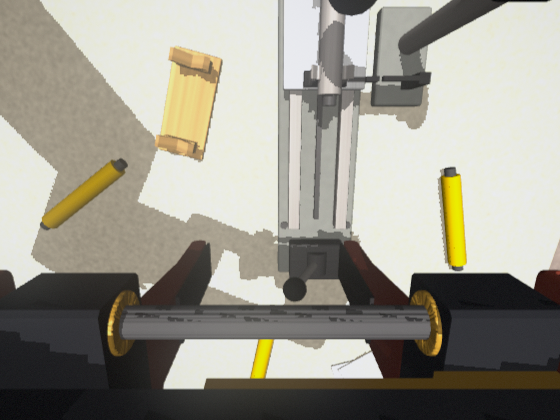

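Fin at 0.0953, pointer at 0.0957, and the shaft still seated. Now the lever; the ball is at pixel (294,289).

```bash
python3 - <<'E'
from h import *
np.set_printoptions(precision=4,suppress=True)
c=pickle.load(open("x1.pkl","rb")); b=back(c,294,289,z=.123); sb=(b[:2]-M0)@EY; tb=(b[:2]-M0)@EX; print(b,sb,tb)
if not(-.14<sb<-.115 and -.05<tb<-.025): raise SystemExit("check")
pt=lambda t,tip: np.array([*(M0+t*EX+sb*EY),tip-D])
move_gripper(0.0)
servo_line(pt(tb-.065,.20),Q(AS),rate=.25); servo_line(pt(tb-.065,.108),rate=.2); print(current_position(),current_force())
r=servo_line(pt(tb+.076+.004,.108),rate=.1,contact_N=12)
p=current_position(); print(r,"t",(p[:2]-M0)@EX,current_force(),current_clock())
c=capture("side");cv2.imwrite("pics/y1s.png",cv2.resize(c["image"][200:310,260:370],None,fx=5,fy=5))
E
```

```text
[ 0.5814 -0.2279  0.123 ] -0.1275091704600235 -0.032695345696310545
[ 0.5179 -0.2346  0.0721] [-0.3466 -0.8909  0.7361]
True t 0.017099328615693386 [-1.7846 -0.0006  2.4057] 47.7583
```

View pics/y1s.png

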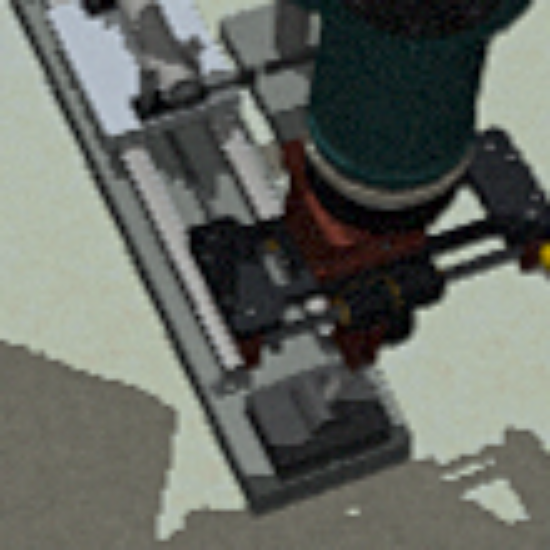

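It stopped at t=0.017, which matches the predicted stop (0.0168). I'll back off and verify.

```bash
python3 - <<'E'
from h import *
np.set_printoptions(precision=4,suppress=True)
p=current_position(); e=np.array([*EX,0])
servo_line(p-.05*e,rate=.15); servo_line(p-.05*e+[0,0,.12],rate=.25)
move_ptp(np.array([.53,-.13,.24]),Q(AS)); sleep(.2)
Cs=[]
for i in range(3): c=capture("wrist"); Cs.append(cloud(c))
C=np.median(Cs,0); cv2.imwrite("pics/z1.png",c["image"])
print("fin",blob(C,(.048,.0595),(.05,.15),(.068,.08)),"ptr",blob(C,(.064,.085),(.05,.15),(.068,.08)))
s=(C[...,:2]-M0)@EY; t=(C[...,:2]-M0)@EX
k=(C[...,2]>.108)&(C[...,2]<.15)&(s<-.08)&(s>-.16)&(abs(t)<.09); 
print("ball",k.sum(),np.percentile(s[k],[2,98]),np.percentile(t[k],[2,98]),C[...,2][k].max())
k=(C[...,2]>.09)&(C[...,2]<.13)&(s>.05)&(s<.15)&(abs(t)<.03); print("shaft t",np.percentile(t[k],[2,98]),"z",np.percentile(C[...,2][k],[50,90]),s[k].min())
c=capture("side");cv2.imwrite("pics/z1s.png",c["image"]);print(current_clock(),current_force())
d=pickle.load(open("d0.pkl","rb"))["side"]
for q in("carton","jar","screwdriver"): print(q,d["spots"][q][0]["xy"],[(r["conf"],r["xy"]) for r in spot_in("side",q)][:1])
E
```

```text
fin (np.int64(55), array([0.0931, 0.0946, 0.0975]), array([0.0485, 0.0572]), np.float64(0.07351130436935477)) ptr (np.int64(119), array([0.0937, 0.0964, 0.0986]), array([0.0646, 0.0841]), np.float64(0.07246533828332538))
ball 86 [-0.1243 -0.1126] [0.0386 0.0493] 0.13366823399907585
shaft t [-0.0181  0.0169] z [0.1127 0.1146] 0.06611822106536284
49.875 [-0.3462  0.7329 -0.4182]
carton [241.2, 123.4] []
jar [257.6, 361.2] [(0.76, [255.7, 358.4])]
screwdriver [209.4, 186.0] [(0.56, [208.3, 185.6])]
```

View pics/z1.png

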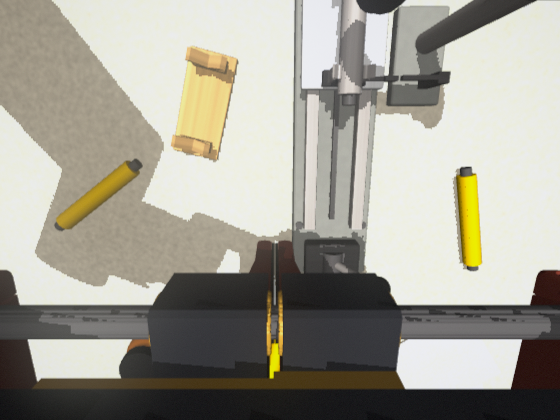

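View pics/z1s.png

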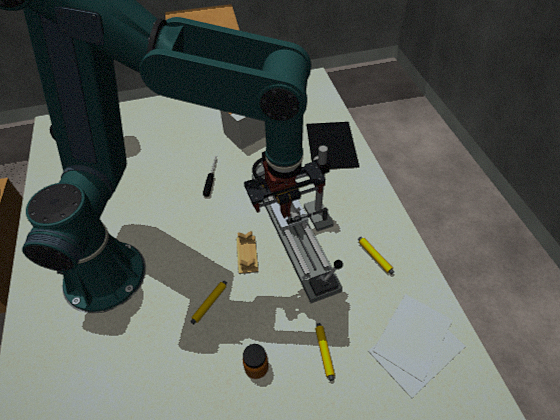

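```bash
python3 - <<'E'
from h import *
c=capture("side"); b=back(c,338,264,z=.122); print("ball t",(b[:2]-M0)@EX,"s",(b[:2]-M0)@EY, "angle",.5+np.arcsin(((b[:2]-M0)@EX-.005)/.08), current_clock())
close_job()
E
```

```text
ball t 0.04189033393069069 s -0.1270465670013663 angle 0.9792673266718654 50.075
the job is handed in; nothing more can be done
```

The job is done and handed in at about 50 s of the 72 s allowed. The shaft is in both clips, the fin is lined up with the pointer, and the lock lever is thrown over. `close_job()` gives no verdict, so the results below are my own last measurements.

- **Shaft:** Its axis is about 102 mm above the table and parallel to the clips. It is centred to about 1 mm and within 1 mm sideways.
- **Fin and pointer:** I turned the wheel in two grips. At the last wrist view the fin was about 1 mm or less from the pointer along the travel. An earlier side-camera view showed them level.
- **Lock lever:** I pushed it until it met its stop. The side camera puts it at about 0.98 rad. The gripper had backed off into free space before I handed in.
- **Bystanders:** The jar and screwdriver showed up where they started, within about 3 pixels. The carton was mostly hidden behind the arm at the end, and the detector did not find it. I could not confirm its position, but no planned path came near it.

**What went wrong:** The first two attempts to pick up the shaft closed on nothing. The real fingertips sit about 37 mm behind the reported tool point, which both the wrist and side cameras showed. I corrected all later heights for this, and the next grasp held.

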